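# Replace the rejected lifter plate in the kit tray

### The job

The kit tray should hold one lifter plate of each kind, square-ended and waisted, but one was rejected and now lies in the narrow high-walled reject bay, so that kind is missing. In the jig, swing up and well back (past about 60 degrees) the clamp bar over the fresh plate of the missing kind, slide that plate out to the front from under the bar and its rear keeper, then set it down gently, flat in the tray's empty bay. Keep the other clamp bar shut and leave the other plates, the can, the spanner and the suction cup where they are.

Things in the scene. Friction and masses are not known exactly. Their poses are not given: they have to be found in the camera images.
- fresh_square: Square-ended lifter plate: flat yellow aluminium rectangle, 150 x 44 x 10 mm, two black bushes. Origin: centre of underside; x along its length, z up. Fresh, 0.1 to 0.25 kg, held in one of the jig's two stations (either one).
- old_square: Square-ended lifter plate: flat yellow aluminium rectangle, 150 x 44 x 10 mm, two black bushes. Origin: centre of underside; x along its length, z up. In the tray: either good, in the full bay, or rejected, in the reject bay. Leave it.
- fresh_waisted: Waisted lifter plate: flat yellow aluminium, 150 x 44 x 10 mm, round ends, middle 62 mm only 22 mm wide, two black bushes; flanks parallel, 44 mm apart, from 31 to 53 mm either side of its centre. Origin: centre of underside; x along its length, z up. Fresh, 0.1 to 0.25 kg, held in one of the jig's two stations (either one).
- old_waisted: Waisted lifter plate: flat yellow aluminium, 150 x 44 x 10 mm, round ends, middle 62 mm only 22 mm wide, two black bushes; flanks parallel, 44 mm apart, from 31 to 53 mm either side of its centre. Origin: centre of underside; x along its length, z up. In the tray: either good, in the full bay, or rejected, in the reject bay. Leave it.
- jig: Steel jig fixed to the bench, 250 mm wide, base plate 10 mm thick, two like stations at y = +70 mm (left) and -70 mm (right). Origin: on the bench midway between them; -x is its front (robot side), z up. A plate lies along x in each, its front end overhanging, its rear 15 mm (x = 50 to 65 mm) under a fixed keeper: slide it 20 mm or more to the front before lifting it.
- bar_left (a joint): Angle of the left clamp bar (rad): 0 shut, grows as its front is swung up, 1.9 thrown fully back. A steel U-frame hinged at the station's rear, with a cross foot just over the plate (jig x = 5 to 25 mm). The hinge is stiff (0.28 N m): it stays where it is left; about 4 N at the grip lifts it.
- grip_left (a point): Middle of the black round grip rod (16 mm thick, 66 mm clear between the side arms, along the jig's y) at the front end of the left clamp bar. Shut: 72 mm above the bench, 32 mm above the plate, jig x = -35 mm. Moves with the bar on an arc of 121 mm radius about the hinge; it may turn in the fingers.
- hinge_left (a point): Point on the left clamp bar's hinge axis (along the jig's y), fixed at x = 85, y = 70, z = 55 mm in the jig.
- seat_left (a point): Fixed point in the left station, x = -10, y = 70, z = 30 mm in the jig: where the centre of a clamped plate's underside lies. The plate rests on a deck 30 mm above the bench whose front edge is at jig x = -28 mm; ahead of that its 57 mm overhang is free down to the bench. Side rails 8 mm high guide it with 2.5 mm play from x = -25 to 50 mm.
- bar_right (a joint): Angle of the right clamp bar (rad): 0 shut, grows as its front is swung up, 1.9 thrown fully back. A steel U-frame hinged at the station's rear, with a cross foot just over the plate (jig x = 5 to 25 mm). The hinge is stiff (0.28 N m): it stays where it is left; about 4 N at the grip lifts it.
- grip_right (a point): Middle of the black round grip rod (16 mm thick, 66 mm clear between the side arms, along the jig's y) at the front end of the right clamp bar. Shut: 72 mm above the bench, 32 mm above the plate, jig x = -35 mm. Moves with the bar on an arc of 121 mm radius about the hinge; it may turn in the fingers.
- hinge_right (a point): Point on the right clamp bar's hinge axis (along the jig's y), fixed at x = 85, y = -70, z = 55 mm in the jig.
- seat_right (a point): Fixed point in the right station, x = -10, y = -70, z = 30 mm in the jig: where the centre of a clamped plate's underside lies. The plate rests on a deck 30 mm above the bench whose front edge is at jig x = -28 mm; ahead of that its 57 mm overhang is free down to the bench. Side rails 8 mm high guide it with 2.5 mm play from x = -25 to 50 mm.
- tray: Grey kit tray fixed to the bench, 190 mm (x) by 290 mm (y), floor 4 mm thick. Origin: centre of its underside, z up. From -y to +y: empty bay, full bay (each 182 mm long in x, about 100 mm wide, walls 14 mm high), then behind 40 mm walls the narrow reject bay (80 mm wide). Plates lie along the tray's x.
- empty_bay (a point): Centre of the floor of the empty bay (4 mm above the bench); axes as the tray's.
- full_bay (a point): Centre of the floor of the full bay, which holds the kit's good plate; axes as the tray's.
- reject_bay (a point): Centre of the floor of the reject bay, which holds the rejected plate; axes as the tray's.
- can: Bystander: closed upright can, 60 mm across, 170 mm high. Origin: centre of its underside.
- spanner: Bystander: steel spanner, 170 mm long, lying on the bench in front of the tray. Origin: middle of its underside.
- suction_cup: Bystander: black rubber suction cup, 110 mm across, 55 mm high, to the right of the jig. Origin: centre of its underside.
Not all that is in view belongs to the job. Leave any pink look-alike of the old_square alone.

How it is judged (in metres and radians):
On the way, in this order (a step that is already met when the one before it is completed fails the run):
1. the clamp bar over the fresh plate of the missing kind is swung up by more than 1.0 rad (((horizontal distance between old_square and reject_bay below 0.05 m and horizontal distance between fresh_waisted and seat_right below 0.05 m and value of joint bar_left above 1 rad) or (horizontal distance between old_square and reject_bay below 0.05 m and horizontal distance between fresh_waisted and seat_left below 0.05 m and value of joint bar_right above 1 rad) or (horizontal distance between old_waisted and reject_bay below 0.05 m and horizontal distance between fresh_square and seat_right below 0.05 m and value of joint bar_left above 1 rad) or (horizontal distance between old_waisted and reject_bay below 0.05 m and horizontal distance between fresh_square and seat_left below 0.05 m and value of joint bar_right above 1 rad))), for 0.2 s.
2. that plate is slid at least 18 mm to the jig's front, clear of its keeper (((horizontal distance between old_square and reject_bay below 0.05 m and x of fresh_square in the frame of jig below -0.03 m) or (horizontal distance between old_waisted and reject_bay below 0.05 m and x of fresh_waisted in the frame of jig below -0.03 m))).
At the end, for the whole second after the job is handed in: The fresh plate of the rejected kind lies flat (tilt under 0.06 rad), at rest on the empty bay's floor, centre within 22 mm along and 35 mm across of the bay's centre, underside within 4 mm of the floor; other plates within 12 mm of their starts, the other bar under 0.15 rad (((horizontal distance between old_square and reject_bay below 0.05 m and horizontal distance between fresh_waisted and seat_right below 0.05 m and (x of fresh_square in the frame of empty_bay between -0.022 and 0.022 m and y of fresh_square in the frame of empty_bay between -0.035 and 0.035 m and z of fresh_square in the frame of empty_bay below 0.004 m and angle between fresh_square's own z axis and vertical below 0.06 rad and linear speed of fresh_square below 0.03 m/s) and distance of fresh_waisted from where it was at the start of the episode below 0.012 m and value of joint bar_right below 0.15 rad) or (horizontal distance between old_square and reject_bay below 0.05 m and horizontal distance between fresh_waisted and seat_left below 0.05 m and (x of fresh_square in the frame of empty_bay between -0.022 and 0.022 m and y of fresh_square in the frame of empty_bay between -0.035 and 0.035 m and z of fresh_square in the frame of empty_bay below 0.004 m and angle between fresh_square's own z axis and vertical below 0.06 rad and linear speed of fresh_square below 0.03 m/s) and distance of fresh_waisted from where it was at the start of the episode below 0.012 m and value of joint bar_left below 0.15 rad) or (horizontal distance between old_waisted and reject_bay below 0.05 m and horizontal distance between fresh_square and seat_right below 0.05 m and (x of fresh_waisted in the frame of empty_bay between -0.022 and 0.022 m and y of fresh_waisted in the frame of empty_bay between -0.035 and 0.035 m and z of fresh_waisted in the frame of empty_bay below 0.004 m and angle between fresh_waisted's own z axis and vertical below 0.06 rad and linear speed of fresh_waisted below 0.03 m/s) and distance of fresh_square from where it was at the start of the episode below 0.012 m and value of joint bar_right below 0.15 rad) or (horizontal distance between old_waisted and reject_bay below 0.05 m and horizontal distance between fresh_square and seat_left below 0.05 m and (x of fresh_waisted in the frame of empty_bay between -0.022 and 0.022 m and y of fresh_waisted in the frame of empty_bay between -0.035 and 0.035 m and z of fresh_waisted in the frame of empty_bay below 0.004 m and angle between fresh_waisted's own z axis and vertical below 0.06 rad and linear speed of fresh_waisted below 0.03 m/s) and distance of fresh_square from where it was at the start of the episode below 0.012 m and value of joint bar_left below 0.15 rad)) and distance of each of old_square, old_waisted from where it was at the start of the episode below 0.012 m); the robot touches nothing.
It fails at once if the clamp bar of the other fresh plate is opened by more than 0.3 rad ((horizontal distance between old_square and reject_bay below 0.05 m and horizontal distance between fresh_waisted and seat_right below 0.05 m and value of joint bar_right above 0.3 rad) or (horizontal distance between old_square and reject_bay below 0.05 m and horizontal distance between fresh_waisted and seat_left below 0.05 m and value of joint bar_left above 0.3 rad) or (horizontal distance between old_waisted and reject_bay below 0.05 m and horizontal distance between fresh_square and seat_right below 0.05 m and value of joint bar_right above 0.3 rad) or (horizontal distance between old_waisted and reject_bay below 0.05 m and horizontal distance between fresh_square and seat_left below 0.05 m and value of joint bar_left above 0.3 rad)).
It fails at once if the other fresh plate is moved more than 15 mm ((horizontal distance between old_square and reject_bay below 0.05 m and distance of fresh_waisted from where it was at the start of the episode above 0.015 m) or (horizontal distance between old_waisted and reject_bay below 0.05 m and distance of fresh_square from where it was at the start of the episode above 0.015 m)).
It fails at once if a plate that was in the tray at the start is moved more than 15 mm (distance of any of old_square, old_waisted from where it was at the start of the episode above 0.015 m).
It fails at once if the plate falls into the tray (faster than 0.5 m/s within 20 mm of the bay's floor) ((horizontal distance between fresh_square and empty_bay below 0.08 m and z of fresh_square in the frame of empty_bay below 0.02 m and linear speed of fresh_square above 0.5 m/s) or (horizontal distance between fresh_waisted and empty_bay below 0.08 m and z of fresh_waisted in the frame of empty_bay below 0.02 m and linear speed of fresh_waisted above 0.5 m/s)).
It fails at once if the can, spanner or suction cup is moved more than 40 mm (distance of any of can, spanner, suction_cup from where it was at the start of the episode above 0.04 m).
It also fails if it takes over 58 s, if anything falls off the work surface, if the arm or the gripper's body presses on something with over 40 N, if the wrist force passes 120 N, or if a joint passes its speed limit or range.

### The arm

A 6-joint arm with a two-finger parallel gripper is mounted at the origin on the work surface. World frame = base frame: x ahead of the robot, y to its left, z up, the work surface at z = 0. Lengths are in m, angles in degrees, forces in N, time in s.
With the tool pointing down it reaches from about 0.3 to 0.75 m from the base axis. Payload 8.5 kg.
Tool frame: the origin (TCP) lies at the very end of the fingers, on their centre line; the grasp point (between the pads) lies 19 mm behind it; z points along the fingers, y is the line along which they close (so a half turn about z gives the same grasp; the last joint's range is limited). The gripper opens to 85 mm and grips with 20 to 120 N. Pads are 22 mm wide; open, the fingers measure 114 mm over their backs; the gripper's body (76 mm by 85 mm) begins 54 mm behind the grasp point. The pads swing forward as they close: fully open they stand 13 mm farther back than shut.
Start: joints at [54.013, 21.807, 74.336, -0, 83.858, -12.336], TCP at [0.221, 0.504, 0.231] pointing down, gripper open.
Joint ranges: [-178.18, 178.18], [-50.72, 133.34], [12.68, 142.11], [-81.47, 261.47], [9.98, 163.14], [-165.26, 165.26]. Speed limits (degrees/s): [136.94, 136.94, 180, 180, 180, 180].

### API

Orientations are given as a 3x3 rotation matrix whose columns are the frame's x, y, z axes.
In Python, from rig import env gives the robot as it stands.
- The arm moves only by the tool move_arm, never from a script. Its argument "plan" is a list of rows, each a list of 7 numbers: the turn, a rotation vector about the tool's x, y, z in degrees, then the shift along the tool's x, y, z in cm, then the gripper command: -1 is shut, 1 is fully open, values between are in proportion. In form: [[ax, ay, az, tx, ty, tz, jaw], ...]. A call has 1 to 5 rows; each row is the pose to reach, as a shift and turn from the pose commanded when the call began, along the tool's axes at that moment; what a row does not reach only later rows make up. A row lasts 1/10 s, in which the tool goes at most 50 mm and 8.59 degrees, less where a joint would pass 70% of its speed; a pose out of reach is approached as far as the arm can. A call with a gripper value outside its range is refused whole. The fingers move at their own pace and stop on an object; "squeeze" is the grip in N (left out, the last holds). Time passes only in rows, so rows that repeat a pose let the fingers close. It gives the time, the measured TCP pose, the force, the opening and the grip force at its end, in the units of the state.
- env.observe(): the state, without advancing time (a new reading comes with each control period).
- env.get_image(name): name is "side" or "top" or "wrist"; returns a dict with "color" (400x640x3 uint8, red, green, blue), "fov_y" (degrees; the focal length in pixels is half the picture's height over the tangent of half this angle, whatever the lens; pixels are square), "cx", "cy" (the principal point, pixels), "R" (3x3) and "t" (3): a world point X has camera coordinates R X + t. Camera axes: x right, y down, z forward; pixel columns grow to the right and rows downward; lengths in m; the calibration is good to about 2 mm. A picture is of the moment at which its call begins. There is no depth.
- env.close_job(): hands the job in; it is judged then, once.
Trained networks look in a picture, given as the dict that the camera call returned (one of the last four; its "shot" number tells which), for a name from the list of things; names that differ only in an ending like _2 or _b are one class to them, and where a whole thing is asked for, a point or a joint stands for the part that bears it (a point fixed in the world has none). Each returns a list of dicts, best first, with "conf" (0 to 1); they miss things now and then, are a little off and sometimes report something else, mostly with a low value. They report only what shows in the picture. A call takes as long as a camera call. They do not tell look-alikes from the thing itself.
- env.outline_of(target, picture): "mask" (400x640 bool, what is visible of it) and "bbox" ([centre column, centre row, width, height] in pixels, round what is visible of it).
- env.tip_of(target, picture): "pixel" ([column, row] in pixels: a listed point, or the origin of a listed thing).
The state is a dict: "time_s": time; "q": joint angles; "qvel": joint speeds; "joint_efforts": joint torques, N m; "position": TCP position; "tool_rot": TCP orientation; "ft_force": force on the tool from outside, world axes, zero at the start; "wrist_torque": the same for the moment, N m; "grip_width": finger opening in m; "gripper_force": force on a finger pad.
Only numpy, scipy, OpenCV 4.12 (cv2) and the standard library are available. Lean on these libraries where they do the work, as an engineer would, in place of code of your own. Each camera call takes 0.05 s, during which the arm holds its last target. There are 200 camera calls.

## Working session

There is one attempt and no reset: what is moved stays moved. The work goes in short steps, Python scripts to look and compute and a tool call to move; the robot and the scene stay as the last step left them, time stands still between calls to the robot, and variables do not carry over. Pictures are saved under pics/ and viewed, at most 10 in all, crops included, and the job is handed in when it is done.

Besides the shell and the picture viewer there is one more tool, called after "Call:" by a JSON object that holds its "op" and its "data". move_arm: Moves the arm, as the interface text tells. Its arguments: {"type":"object","properties":{"plan":{"type":"array"},"squeeze":{"type":"number"}},"required":["plan"]}

```bash
ls; mkdir -p pics; cat > h.py <<'E'
import numpy as np, cv2
from rig import env
def K(p):
    f=p["color"].shape[0]/2/np.tan(np.radians(p["fov_y"])/2); return f
def ray(p,px):
    f=K(p); d=np.array([(px[0]-p["cx"])/f,(px[1]-p["cy"])/f,1.]); R=np.array(p["R"]); t=np.array(p["t"])
    return -R.T@t, R.T@d
def atz(p,px,z):
    o,d=ray(p,px); return o+d*(z-o[2])/d[2]
def proj(p,X):
    c=np.array(p["R"])@np.array(X)+np.array(p["t"]); f=K(p); return np.array([p["cx"]+f*c[0]/c[2],p["cy"]+f*c[1]/c[2]])
def tri(ps,pxs):
    A=np.zeros((3,3));b=np.zeros(3)
    for p,x in zip(ps,pxs):
        o,d=ray(p,x); d/=np.linalg.norm(d); M=np.eye(3)-np.outer(d,d); A+=M;b+=M@o
    return np.linalg.solve(A,b)
def save(p,n,crop=None,s=1):
    im=p["color"][:,:,::-1]
    if crop: a,b,c,d=crop; im=im[b:d,a:c]
    cv2.imwrite("pics/"+n,cv2.resize(im,None,fx=s,fy=s,interpolation=cv2.INTER_CUBIC))
E
python3 - <<'E'
from h import *
np.set_printoptions(precision=4,suppress=True)
T=env.get_image("top");S=env.get_image("side")
save(T,"top.png");save(S,"side.png")
for n in ["jig","tray","empty_bay","full_bay","reject_bay","seat_left","seat_right","hinge_left","hinge_right","grip_left","grip_right","fresh_square","fresh_waisted","old_square","old_waisted","can","spanner","suction_cup"]:
    a=env.tip_of(n,T)[:2];b=env.tip_of(n,S)[:2]
    print(n,[(np.round(i["pixel"]).tolist(),round(i["conf"],2)) for i in a],[(np.round(i["pixel"]).tolist(),round(i["conf"],2)) for i in b], tri([T,S],[a[0]["pixel"],b[0]["pixel"]]) if a and b else "")
E
```

```text
pics
jig [([352.0, 210.0], 0.58)] [([317.0, 252.0], 0.6)] [ 0.5212 -0.184   0.0023]
tray [([214.0, 202.0], 0.81)] [([304.0, 158.0], 0.88), ([395.0, 193.0], 0.2)] [0.5393 0.2714 0.0095]
empty_bay [([293.0, 132.0], 0.65), ([238.0, 204.0], 0.63)] [([306.0, 174.0], 0.96)] [0.6263 0.0008 0.1459]
full_bay [([210.0, 198.0], 0.85)] [([307.0, 159.0], 0.64), ([305.0, 156.0], 0.42)] [ 0.5533  0.2926 -0.0075]
reject_bay [([183.0, 196.0], 0.79), ([332.0, 220.0], 0.22)] [([308.0, 156.0], 0.73), ([306.0, 145.0], 0.62)] [ 0.567   0.3955 -0.0534]
seat_left [([329.0, 211.0], 0.69)] [([310.0, 224.0], 0.78), ([318.0, 251.0], 0.71)] [ 0.5147 -0.107   0.026 ]
seat_right [([373.0, 211.0], 0.62)] [([323.0, 269.0], 0.97), ([305.0, 161.0], 0.71)] [ 0.5227 -0.2511  0.0127]
hinge_left [([330.0, 181.0], 0.67)] [([344.0, 213.0], 0.56)] [ 0.6048 -0.1062  0.0558]
hinge_right [([370.0, 181.0], 0.72)] [([364.0, 252.0], 0.9)] [ 0.6176 -0.2387  0.0429]
grip_left [([331.0, 223.0], 0.66), ([438.0, 235.0], 0.2)] [([296.0, 210.0], 0.73), ([394.0, 194.0], 0.7)] [ 0.4761 -0.1112  0.0771]
grip_right [([377.0, 218.0], 0.64)] [([313.0, 249.0], 0.9)] [ 0.4969 -0.2564  0.0808]
fresh_square [([372.0, 213.0], 0.87), ([183.0, 195.0], 0.45)] [([321.0, 264.0], 0.91)] [ 0.5166 -0.2471  0.0238]
fresh_waisted [([330.0, 210.0], 0.66), ([378.0, 213.0], 0.66)] [([308.0, 224.0], 0.7)] [ 0.5131 -0.1112  0.0313]
old_square [([211.0, 200.0], 0.69), ([191.0, 275.0], 0.56)] [([238.0, 152.0], 0.89), ([306.0, 156.0], 0.8)] [0.4314 0.2436 0.083 ]
old_waisted [([183.0, 193.0], 0.89)] [] 
can [([373.0, 210.0], 0.58), ([372.0, 180.0], 0.31)] [([394.0, 196.0], 0.57), ([310.0, 225.0], 0.51)] [ 0.5815 -0.2491  0.2098]
spanner [([263.0, 249.0], 0.6), ([332.0, 210.0], 0.51)] [([263.0, 193.0], 0.71), ([299.0, 212.0], 0.28)] [ 0.392   0.1109 -0.0171]
suction_cup [([438.0, 233.0], 0.96), ([372.0, 182.0], 0.68)] [([322.0, 265.0], 0.33), ([304.0, 143.0], 0.28)] [ 0.4697 -0.4139  0.1948]
```

```bash
python3 - <<'E'
import cv2
a=cv2.imread("pics/top.png")[120:300,140:480];b=cv2.imread("pics/side.png")[110:310,190:450]
cv2.imwrite("pics/tz.png",cv2.resize(a,None,fx=2.3,fy=2.3,interpolation=cv2.INTER_CUBIC))
cv2.imwrite("pics/sz.png",cv2.resize(b,None,fx=2.9,fy=2.9,interpolation=cv2.INTER_CUBIC))
E
```

```text
(no output)
```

View pics/tz.png

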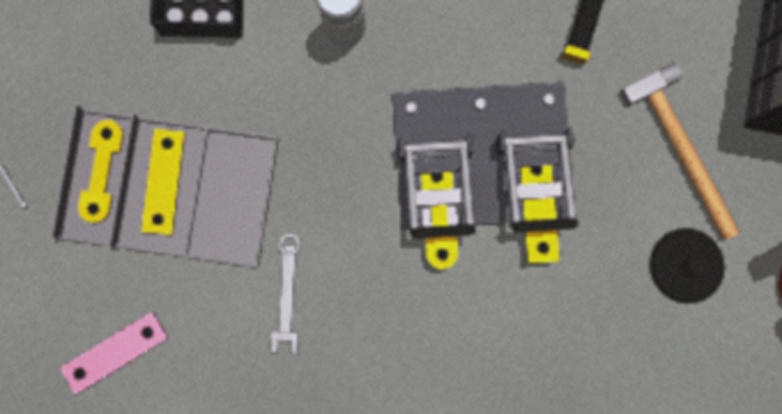

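View pics/sz.png

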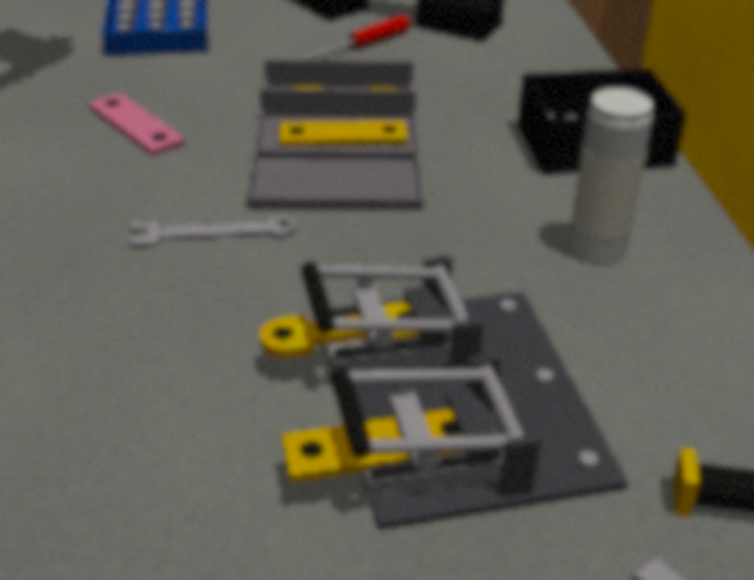

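The left high-walled bay (top px ≈183,195) holds a **waisted** plate, and the full bay (px ≈211,199) holds a square one, so the missing kind is waisted. There are two candidates in the jig:
- Left station: round front end at top px ≈(331,230). This is the waisted plate I want.
- Right station: square front end at ≈(376,227). This one stays put.

The pink look-alike at ≈(190,275) is also left alone. The side crop agrees: round end at crop (283,333), square end at (312,450).

Next I fit the jig and tray poses.

```bash
cat > fit.py <<'E'
from h import *
from scipy.optimize import least_squares
J={"jig":(0,0,0),"seat_left":(-.01,.07,.03),"seat_right":(-.01,-.07,.03),"hinge_left":(.085,.07,.055),"hinge_right":(.085,-.07,.055),"grip_left":(-.035,.07,.072),"grip_right":(-.035,-.07,.072),"fresh_waisted":(-.01,.07,.03),"fresh_square":(-.01,-.07,.03)}
TR={"tray":(0,0,0),"empty_bay":(0,-.091,.004),"full_bay":(0,.012,.004),"reject_bay":(0,.105,.004)}
def place(q,X):
    c,s=np.cos(q[2]),np.sin(q[2]); return np.array([q[0]+c*X[0]-s*X[1],q[1]+s*X[0]+c*X[1],X[2]])
def fit(obs,q0):  # obs: (pic, pixel, modelpt)
    f=lambda q:np.concatenate([(proj(p,place(q,X))-px)*(1 if abs(px[0])>=0 else 1) for p,px,X in obs])
    r=least_squares(f,q0,loss="soft_l1",f_scale=1.5); return r.x,r.fun.reshape(-1,2)
def collect(pics,model,thr=.5):
    return [(p,np.array(i["pixel"]),X,n) for p in pics for n,X in model.items() for i in env.tip_of(n,p) if i["conf"]>thr]
E
python3 - <<'E'
from fit import *
np.set_printoptions(precision=4,suppress=True)
T=env.get_image("top");S=env.get_image("side")
for M,q0 in ((J,[.52,-.18,.06]),(TR,[.54,.27,-.14])):
    o=collect([T,S],M); q,r=fit([a[:3] for a in o],q0); print(q,np.degrees(q[2]))
    print([(a[3],np.round(e,1).tolist()) for a,e in zip(o,r)])
s=env.observe(); print(s["tool_rot"],s["position"],s["ft_force"],s["grip_width"])
W=env.get_image("wrist"); R=np.array(W["R"]);t=np.array(W["t"]); c=-R.T@t
print("wristcam in tool",np.array(s["tool_rot"]).T@(c-np.array(s["position"])),np.array(s["tool_rot"]).T@R.T,W["fov_y"])
E
```

```text
[ 0.5258 -0.1813  0.076 ] 4.35292300137878
[('jig', [-0.1, -0.8]), ('seat_left', [1.4, -2.1]), ('seat_right', [2.7, -0.2]), ('hinge_left', [-0.8, 1.7]), ('hinge_right', [-0.8, -2.3]), ('grip_left', [0.2, -1.7]), ('grip_right', [0.1, 1.3]), ('grip_right', [-62.4, -16.9]), ('fresh_waisted', [-0.6, 0.6]), ('fresh_square', [1.7, 0.4]), ('jig', [-0.0, -1.8]), ('seat_left', [1.0, 1.4]), ('seat_right', [-1.7, -1.0]), ('hinge_left', [1.8, 1.0]), ('hinge_right', [19.1, 34.7]), ('hinge_right', [-2.1, -2.5]), ('grip_left', [-1.7, 0.5]), ('grip_right', [-1.2, 0.6]), ('fresh_waisted', [-4.2, 0.3]), ('fresh_square', [0.3, -1.2])]
[ 0.5437  0.2753 -0.129 ] -7.388386309449045
[('tray', [0.3, 0.8]), ('empty_bay', [2.3, -0.4]), ('full_bay', [-2.0, -0.2]), ('reject_bay', [-1.3, -0.5]), ('tray', [1.5, 0.2]), ('empty_bay', [-0.1, 1.6]), ('full_bay', [-2.4, 1.8]), ('reject_bay', [0.3, -2.2])]
[[-0.916   0.4011 -0.    ]
 [ 0.4011  0.916   0.    ]
 [ 0.      0.     -1.    ]] [0.2206 0.5038 0.2313] [-0.486   0.5956 -0.0743] 0.08551580898218913
wristcam in tool [ 0.0763 -0.0009 -0.1426] [[ 0.0001 -0.9546 -0.298 ]
 [ 1.      0.0002 -0.0002]
 [ 0.0002 -0.298   0.9546]] 65.66124517546615
```

Call:
{"op": "move_arm", "data": {"plan": [[0,0,0,-3.6,-3.4,0,0],[0,0,0,-7.2,-6.8,0,0],[0,0,0,-10.9,-10.2,0,0],[0,0,0,-14.5,-13.6,0,0],[0,0,0,-18.2,-17.1,0,0]]}}

```text
time_s: 3.85
position: [0.3187, 0.2733, 0.2315]
tool_rot: [[-0.916, 0.401, 0.001], [0.401, 0.916, 0.0], [-0.0, 0.0, -1.0]]
ft_force: [0.9, 0.1, 0.6]
grip_width: 0.0426
gripper_force: 0.0
```

Call:
{"op": "move_arm", "data": {"plan": [[0,0,0,-3.6,-3.4,0,0],[0,0,0,-7.2,-6.8,0,0],[0,0,0,-10.9,-10.2,0,0],[0,0,0,-14.5,-13.6,0,0],[0,0,0,-18.2,-17.1,0,0]]}}

```text
time_s: 4.35
position: [0.4165, 0.0441, 0.2316]
tool_rot: [[-0.916, 0.401, 0.001], [0.401, 0.916, -0.0], [-0.001, 0.0, -1.0]]
ft_force: [-0.1, -0.3, -0.2]
grip_width: 0.0427
gripper_force: 0.0
```

Call:
{"op": "move_arm", "data": {"plan": [[0,0,8,-3.6,-3.4,0,0],[0,0,16,-7.2,-6.8,0,0],[0,0,24,-10,-9.4,0,0],[0,0,32,-12.6,-11.8,0,0],[0,0,40,-12.6,-11.8,0,0]]}}

```text
time_s: 4.85
position: [0.4854, -0.1161, 0.2308]
tool_rot: [[-0.435, 0.9, 0.0], [0.9, 0.435, -0.001], [-0.001, -0.0, -1.0]]
ft_force: [-1.0, 0.4, 0.3]
grip_width: 0.0425
gripper_force: 0.0
```

Call:
{"op": "move_arm", "data": {"plan": [[0,0,8,0,0,0,0],[0,0,16,0,0,0,0],[0,0,22,0,0,0,0],[0,0,22,0,0,0,0]]}}

```text
time_s: 5.25
position: [0.4842, -0.1125, 0.2314]
tool_rot: [[-0.075, 0.997, 0.0], [0.997, 0.075, 0.0], [0.0, 0.0, -1.0]]
ft_force: [-0.5, -0.0, -0.9]
grip_width: 0.0425
gripper_force: 0.0
```

```bash
python3 - <<'E'
from fit import *
np.set_printoptions(precision=4,suppress=True)
W=env.get_image("wrist"); save(W,"w1.png")
o=collect([W],J,.4); q,r=fit([a[:3] for a in o],[.5258,-.1813,.076]); print(q,np.degrees(q[2]))
print([(a[3],np.round(a[1]).tolist(),np.round(e,1).tolist()) for a,e in zip(o,r)])
q0=[.5258,-.1813,.076]
print({n:np.round(proj(W,place(q0,X))).tolist() for n,X in J.items()})
print(env.observe()["time_s"])
E
```

```text
[ 0.5245 -0.1829  0.065 ] 3.7241223356937523
[('jig', [351.0, 221.0], [-1.9, 0.9]), ('seat_left', [340.0, 172.0], [4.1, 2.1]), ('seat_right', [321.0, 301.0], [19.8, -19.5]), ('hinge_left', [436.0, 178.0], [-0.3, 2.0]), ('hinge_right', [421.0, 294.0], [0.5, -0.0]), ('grip_left', [324.0, 186.0], [-1.0, -3.1]), ('grip_right', [320.0, 304.0], [0.8, -1.5]), ('fresh_waisted', [346.0, 173.0], [-1.1, 0.6]), ('fresh_square', [342.0, 282.0], [-0.9, 0.0])]
{'jig': [350.0, 221.0], 'seat_left': [345.0, 173.0], 'seat_right': [343.0, 281.0], 'hinge_left': [437.0, 178.0], 'hinge_right': [424.0, 292.0], 'grip_left': [323.0, 182.0], 'grip_right': [323.0, 301.0], 'fresh_waisted': [345.0, 173.0], 'fresh_square': [343.0, 281.0]}
5.75
```

View pics/w1.png

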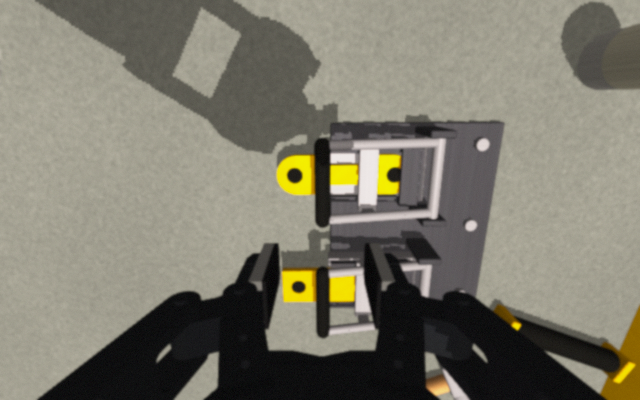

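The enlarged wrist view confirms the target. The round-ended, waisted plate is in the left station at (294,175), with its rod centred at (322,183), against a predicted (323,182). Now I descend on the rod.

Call:
{"op": "move_arm", "data": {"plan": [[0,0,0,-0.2,0.05,4,-0.25],[0,0,0,-0.2,0.05,8,-0.25],[0,0,0,-0.2,0.05,12,-0.25],[0,0,0,-0.2,0.05,15,-0.25],[0,0,0,-0.2,0.05,17.8,-0.25]]}}

```text
time_s: 6.25
position: [0.4846, -0.1143, 0.0519]
tool_rot: [[-0.076, 0.997, -0.001], [0.997, 0.076, 0.0], [0.0, -0.001, -1.0]]
ft_force: [1.1, -0.2, -0.3]
grip_width: 0.0319
gripper_force: 0.0
```

Call:
{"op": "move_arm", "data": {"plan": [[0,0,0,0,0,0,-0.9],[0,0,0,0,0,0,-0.9],[0,0,0,0,0,0,-0.9],[0,0,0,0,0,0,-0.9]], "squeeze": 30}}

```text
time_s: 6.65
position: [0.4857, -0.1137, 0.0542]
tool_rot: [[-0.076, 0.997, 0.002], [0.997, 0.076, 0.001], [0.001, 0.002, -1.0]]
ft_force: [5.9, 6.6, -7.9]
grip_width: 0.0148
gripper_force: 29.3
```

Call:
{"op": "move_arm", "data": {"plan": [[0,0,0,0,0.33,-1.56,-0.9],[0,0,0,0,0.85,-3.05,-0.9],[0,0,0,0,1.57,-4.47,-0.9],[0,0,0,0,2.46,-5.78,-0.9],[0,0,0,0,3.52,-6.96,-0.9]]}}

```text
time_s: 7.15
position: [0.5236, -0.1109, 0.1233]
tool_rot: [[-0.076, 0.997, 0.008], [0.997, 0.076, 0.001], [0.001, 0.008, -1.0]]
ft_force: [29.4, 3.1, -42.3]
grip_width: 0.0151
gripper_force: 29.7
```

Call:
{"op": "move_arm", "data": {"plan": [[0,0,0,0,1.36,-0.88,-0.9],[0,0,0,0,2.7,-1.65,-0.9]]}}

```text
time_s: 7.35
position: [0.5461, -0.109, 0.1405]
tool_rot: [[-0.077, 0.997, -0.004], [0.997, 0.077, 0.001], [0.001, -0.003, -1.0]]
ft_force: [-6.7, 0.4, -1.8]
grip_width: 0.0148
gripper_force: 31.6
```

Call:
{"op": "move_arm", "data": {"plan": [[0,0,0,0,1.43,-0.69,-0.9],[0,0,0,0,2.93,-1.15,-0.9],[0,0,0,0,4.5,-1.42,-0.9]]}}

```text
time_s: 7.65
position: [0.5912, -0.1057, 0.1564]
tool_rot: [[-0.076, 0.997, -0.001], [0.997, 0.076, -0.0], [-0.0, -0.001, -1.0]]
ft_force: [-6.7, 1.5, 7.9]
grip_width: 0.0148
gripper_force: 31.3
```

Call:
{"op": "move_arm", "data": {"plan": [[0,0,0,0,0.8,-0.05,-0.9],[0,0,0,0,1.4,-0.05,-0.9],[0,0,0,0,1.4,-0.05,-0.9]]}}

```text
time_s: 7.95
position: [0.6062, -0.1046, 0.1566]
tool_rot: [[-0.077, 0.997, 0.002], [0.997, 0.077, -0.0], [-0.0, 0.002, -1.0]]
ft_force: [-0.8, 3.2, 4.3]
grip_width: 0.0147
gripper_force: 31.4
```

Call:
{"op": "move_arm", "data": {"plan": [[0,0,0,0,0,0,-0.3],[0,0,0,0,0,0,-0.3],[0,0,0,0,0,0,-0.3],[0,0,0,0,0,-4,-0.3],[0,0,0,0,0,-8,-0.3]]}}

```text
time_s: 8.45
position: [0.6052, -0.1052, 0.2346]
tool_rot: [[-0.076, 0.997, -0.003], [0.997, 0.076, 0.001], [0.001, -0.002, -1.0]]
ft_force: [0.9, 0.5, 0.6]
grip_width: 0.0302
gripper_force: 0.0
```

Call:
{"op": "move_arm", "data": {"plan": [[0,0,-8,0,-4,-1,0],[0,0,-16,0,-8,-1,0.3],[0,0,-24,0,-12,-1,0.5],[0,0,-32,0,-13.8,-1,0.5],[0,0,-40,0,-13.8,-1,0.5]]}}

```text
time_s: 8.95
position: [0.466, -0.1157, 0.2449]
tool_rot: [[-0.702, 0.712, 0.0], [0.712, 0.702, -0.0], [-0.0, -0.0, -1.0]]
ft_force: [0.5, -0.2, -0.7]
grip_width: 0.0641
gripper_force: 0.0
```

Call:
{"op": "move_arm", "data": {"plan": [[0,0,-8,0,0,2,0.5],[0,0,-16,0,0,4,0.5],[0,0,-24,0,0,6,0.5],[0,0,-32,0,0,8,0.5],[0,0,-40,0,0,8,0.5]]}}

```text
time_s: 9.45
position: [0.467, -0.1153, 0.1621]
tool_rot: [[-0.996, 0.093, -0.004], [0.093, 0.996, 0.002], [0.004, 0.002, -1.0]]
ft_force: [-0.4, 0.3, -0.6]
grip_width: 0.064
gripper_force: 0.0
```

Call:
{"op": "move_arm", "data": {"plan": [[0,0,-8,0,0,0,0.5],[0,0,-10,0,0,0,0.5],[0,0,-10,0,0,0,0.5]]}}

```text
time_s: 9.75
position: [0.4681, -0.1158, 0.1643]
tool_rot: [[-0.997, -0.076, 0.0], [-0.076, 0.997, -0.0], [-0.0, -0.0, -1.0]]
ft_force: [0.0, -0.5, -0.5]
grip_width: 0.0642
gripper_force: 0.0
```

```bash
python3 - <<'E'
from fit import *
np.set_printoptions(precision=4,suppress=True)
W=env.get_image("wrist"); save(W,"w2.png")
q0=[.525,-.182,.0745]
print({n:np.round(proj(W,place(q0,X))).tolist() for n,X in {"end":(-.085,.07,.04),"ctr":(-.01,.07,.04),"fl1":(-.052,.092,.04),"fl2":(-.052,.048,.04),"rend":(.065,.07,.04),"send":(-.085,-.07,.04)}.items()})
for n in ("fresh_waisted","seat_left","seat_right","grip_left","hinge_left"): print(n,[(np.round(i["pixel"]),i["conf"]) for i in env.tip_of(n,W)[:2]])
im=cv2.cvtColor(W["color"],cv2.COLOR_RGB2HSV); m=cv2.inRange(im,(20,140,120),(35,255,255))
n,l,s,c=cv2.connectedComponentsWithStats(m)
for i in range(1,n):
    if s[i,4]>150: print(s[i],c[i])
s=env.observe(); print(s["position"],s["tool_rot"],s["time_s"],s["q"])
E
```

```text
{'end': [322.0, 154.0], 'ctr': [322.0, 234.0], 'fl1': [346.0, 191.0], 'fl2': [297.0, 191.0], 'rend': [322.0, 303.0], 'send': [160.0, 154.0]}
fresh_waisted [(array([325., 230.]), 0.65)]
seat_left [(array([320., 230.]), 0.65)]
seat_right []
grip_left [(array([318., 226.]), 0.38)]
hinge_left [(array([326., 328.]), 0.76), (array([256., 226.]), 0.33)]
[ 134  153   59   61 2725] [164.3119 183.2095]
[ 298  153   50  139 4496] [322.6851 220.3528]
[148 232  46  19 781] [170.7516 240.5941]
[156 272  48  20 684] [178.8099 280.4225]
[ 0.4681 -0.1157  0.1642] [[-0.9972 -0.0753  0.0001]
 [-0.0753  0.9972 -0.    ]
 [-0.0001 -0.0001 -1.    ]] 10.05 [ -27.9852   18.8163   91.1912   -0.0001   69.9871 -122.3012]
```

View pics/w2.png

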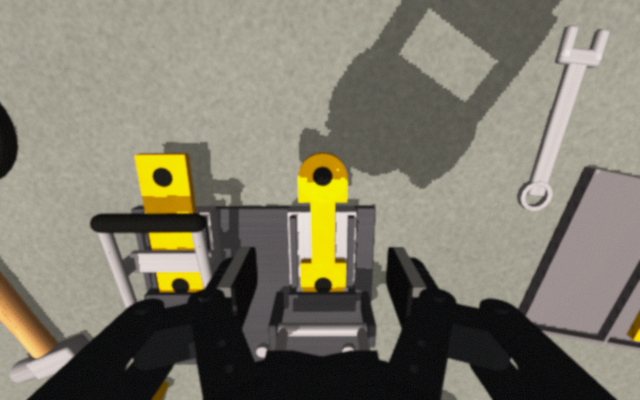

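The wrist view shows the left bar thrown back and the waisted plate clear, with its end at row 153 and centred at column 322.7. That matches the predicted (322,154). Descending to the front flanks.

Call:
{"op": "move_arm", "data": {"plan": [[0,0,0,0,0,5,0.5],[0,0,0,0,0,9,0.5],[0,0,0,0,0,12,0.5],[0,0,0,0,0,13.6,0.5],[0,0,0,0,0,13.6,0.5]]}}

```text
time_s: 10.55
position: [0.4672, -0.1152, 0.0264]
tool_rot: [[-0.997, -0.075, -0.004], [-0.075, 0.997, 0.002], [0.004, 0.002, -1.0]]
ft_force: [0.3, -0.2, 0.0]
grip_width: 0.064
gripper_force: 0.0
```

Call:
{"op": "move_arm", "data": {"plan": [[0,0,0,0,0,0,-0.3],[0,0,0,0,0,0,-0.3],[0,0,0,0,0,0,-0.3],[0,0,0,0,0,0,-0.3],[0,0,0,0,0,0,-0.3]], "squeeze": 100}}

```text
time_s: 11.05
position: [0.4686, -0.1159, 0.0294]
tool_rot: [[-0.997, -0.076, 0.002], [-0.076, 0.997, -0.001], [-0.002, -0.001, -1.0]]
ft_force: [-2.0, 0.2, 8.0]
grip_width: 0.0409
gripper_force: 100.4
```

Call:
{"op": "move_arm", "data": {"plan": [[0,0,0,1,0,0,-0.3],[0,0,0,2,0,0,-0.3],[0,0,0,3,0,0,-0.3],[0,0,0,4,0,0,-0.3],[0,0,0,4.5,0,0,-0.3]]}}

```text
time_s: 11.55
position: [0.4223, -0.1191, 0.0283]
tool_rot: [[-0.997, -0.075, 0.0], [-0.075, 0.997, 0.0], [-0.0, 0.0, -1.0]]
ft_force: [2.7, 0.8, 4.2]
grip_width: 0.0414
gripper_force: 100.5
```

Call:
{"op": "move_arm", "data": {"plan": [[0,0,0,0,0,-0.5,-0.3],[0,0,0,0,0,-1.5,-0.3],[0,0,0,0,0,-3,-0.3],[0,0,0,0,0,-6,-0.3],[0,0,0,0,0,-7,-0.3]]}}

```text
time_s: 12.05
position: [0.4238, -0.1193, 0.1003]
tool_rot: [[-0.997, -0.076, 0.002], [-0.076, 0.997, -0.001], [-0.002, -0.002, -1.0]]
ft_force: [0.3, 0.4, -1.9]
grip_width: 0.0407
gripper_force: 101.3
```

```bash
python3 - <<'E'
from fit import *
np.set_printoptions(precision=4,suppress=True)
W=env.get_image("wrist");S=env.get_image("side"); save(W,"w3.png");save(S,"s3.png",(230,130,390,290),3)
a=cv2.imread("pics/s3.png");cv2.imwrite("pics/c3.png",np.hstack([cv2.resize(a,(400,400)),cv2.resize(cv2.imread("pics/w3.png")[:,120:520],(400,400))]))
T=env.get_image("top")
o=collect([T,W],TR,.4)+collect([S],TR,.5); q,r=fit([a[:3] for a in o],[.5437,.2753,-.129]); print(q,np.degrees(q[2]))
print([(a[3],np.round(a[1]).tolist(),np.round(e,1).tolist()) for a,e in zip(o,r)])
s=env.observe(); print(s["position"],s["tool_rot"],s["time_s"],s["grip_width"],s["wrist_torque"],s["ft_force"])
E
```

```text
[ 0.5445  0.2754 -0.1317] -7.546720168225104
[('tray', [214.0, 203.0], [-0.1, -1.4]), ('empty_bay', [238.0, 202.0], [3.1, 3.1]), ('full_bay', [212.0, 198.0], [-1.6, 2.8]), ('reject_bay', [183.0, 195.0], [-0.8, 1.3]), ('empty_bay', [639.0, 335.0], [-0.9, -0.1]), ('tray', [303.0, 161.0], [2.6, -1.6]), ('empty_bay', [305.0, 175.0], [-0.4, -2.9]), ('full_bay', [306.0, 159.0], [-0.5, -2.7]), ('reject_bay', [304.0, 146.0], [2.0, -2.3])]
[ 0.4232 -0.1191  0.098 ] [[-0.9971 -0.0758 -0.0001]
 [-0.0758  0.9971  0.0001]
 [ 0.0001  0.0001 -1.    ]] 12.8 0.04072512502845508 [ 0.0523  0.0455 -0.0001] [ 1.068  -0.2602 -1.34  ]
```

View pics/c3.png

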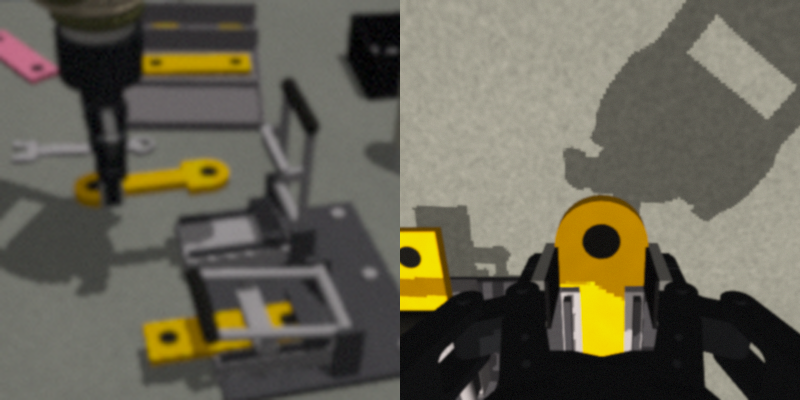

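Plate held level, with the bar thrown back at about 80° and the square plate and right bar undisturbed. Carrying it to the empty bay.

Call:
{"op": "move_arm", "data": {"plan": [[0,0,0,-0.4,2,0,-0.3],[0,0,0,-1.2,5.5,0,-0.3],[0,0,0,-2.3,9.5,0,-0.3],[0,0,0,-3.4,13.5,0,-0.3],[0,0,0,-4.5,17.5,0,-0.3]]}}

```text
time_s: 13.3
position: [0.455, 0.0604, 0.0982]
tool_rot: [[-0.997, -0.075, 0.0], [-0.075, 0.997, -0.0], [-0.0, -0.0, -1.0]]
ft_force: [1.2, -0.9, -1.4]
grip_width: 0.041
gripper_force: 101.3
```

Call:
{"op": "move_arm", "data": {"plan": [[0,0,3,-1,4,0,-0.3],[0,0,6,-2,7.5,0,-0.3],[0,0,9,-3,10.5,0,-0.3],[0,0,11.9,-3.6,13,0,-0.3],[0,0,11.9,-3.6,13,0,-0.3]]}}

```text
time_s: 13.8
position: [0.481, 0.1936, 0.098]
tool_rot: [[-0.992, 0.129, 0.0], [0.129, 0.992, 0.001], [-0.0, 0.001, -1.0]]
ft_force: [0.2, -0.4, -1.1]
grip_width: 0.0411
gripper_force: 101.4
```

```bash
python3 - <<'E'
from fit import *
np.set_printoptions(precision=4,suppress=True)
W=env.get_image("wrist");T=env.get_image("top"); save(W,"w4.png")
o=collect([W,T],TR,.3); print([(a[3],np.round(a[1]).tolist(), atz(a[0],a[1],a[2][2])) for a in o])
for px in ((260.4,180),(252.2,235.7),(230.4,176.5),(222.6,231.3),(241.4,205.9)): print(atz(T,px,.016))
q=[.5445,.2754,-.1317]
print([np.round(proj(W,place(q,X))).tolist() for X in ((-.095,-.145,.016),(.095,-.145,.016),(-.095,-.04,.016),(0,-.0915,.004))])
s=env.observe(); print(s["position"],s["tool_rot"],s["time_s"],s["grip_width"])
E
```

```text
[('tray', [428.0, 259.0], array([0.5459, 0.2779, 0.    ])), ('tray', [212.0, 205.0], array([0.5328, 0.2828, 0.    ])), ('tray', [328.0, 178.0], array([ 0.6297, -0.1041,  0.    ])), ('empty_bay', [239.0, 203.0], array([0.5407, 0.1919, 0.004 ])), ('full_bay', [212.0, 197.0], array([0.5567, 0.2832, 0.004 ])), ('reject_bay', [183.0, 196.0], array([0.5607, 0.3785, 0.004 ])), ('reject_bay', [238.0, 206.0], array([0.5277, 0.1931, 0.004 ])), ('reject_bay', [293.0, 134.0], array([0.7753, 0.0176, 0.004 ]))]
[0.6158 0.1209 0.016 ]
[0.4318 0.1424 0.016 ]
[0.626  0.2206 0.016 ]
[0.4447 0.2395 0.016 ]
[0.5288 0.1809 0.016 ]
[[246.0, 150.0], [261.0, 360.0], [391.0, 151.0], [320.0, 260.0]]
[0.4809 0.1908 0.0982] [[-0.9912  0.132   0.0001]
 [ 0.132   0.9912 -0.    ]
 [-0.0001 -0.     -1.    ]] 14.3 0.040787357034169976
```

View pics/w4.png

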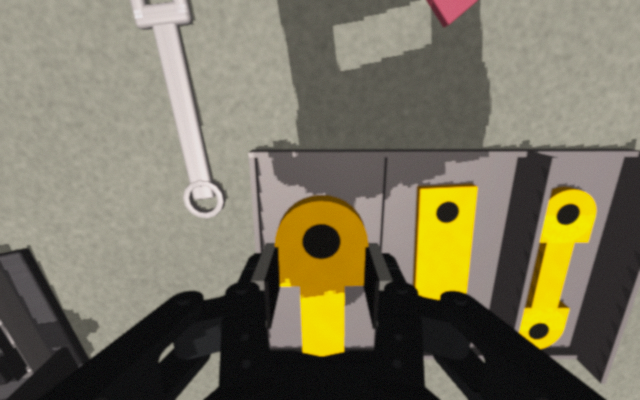

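Bay walls at columns ≈254 and 385 put the bay centre at ≈320, with the plate centred over it and the tray's front edge at row 151 as predicted. Lowering.

Call:
{"op": "move_arm", "data": {"plan": [[0,0,0,0,0,3,-0.3],[0,0,0,0,0,6,-0.3],[0,0,0,0,0,8,-0.3],[0,0,0,0,0,9,-0.3],[0,0,0,0,0,9.2,-0.3]]}}

```text
time_s: 14.8
position: [0.4807, 0.191, 0.0054]
tool_rot: [[-0.991, 0.132, -0.001], [0.132, 0.991, -0.0], [0.001, -0.0, -1.0]]
ft_force: [0.2, -0.0, -0.7]
grip_width: 0.0409
gripper_force: 101.3
```

Call:
{"op": "move_arm", "data": {"plan": [[0,0,0,0,0,0.1,-0.3],[0,0,0,0,0,0.1,-0.3]]}}

```text
time_s: 15.0
position: [0.4814, 0.1913, 0.006]
tool_rot: [[-0.991, 0.131, 0.002], [0.131, 0.991, 0.0], [-0.002, 0.0, -1.0]]
ft_force: [-0.5, -1.2, -1.0]
grip_width: 0.041
gripper_force: 101.3
```

Call:
{"op": "move_arm", "data": {"plan": [[0,0,0,0,0,0.1,-0.3],[0,0,0,0,0,0.1,-0.3]]}}

```text
time_s: 15.2
position: [0.4811, 0.1912, 0.0046]
tool_rot: [[-0.991, 0.131, 0.001], [0.131, 0.991, 0.0], [-0.001, 0.0, -1.0]]
ft_force: [0.8, -1.2, -1.0]
grip_width: 0.041
gripper_force: 101.3
```

Call:
{"op": "move_arm", "data": {"plan": [[0,0,0,0,0,0.1,-0.3],[0,0,0,0,0,0.1,-0.3]]}}

```text
time_s: 15.4
position: [0.4811, 0.1912, 0.0039]
tool_rot: [[-0.991, 0.131, 0.001], [0.131, 0.991, 0.0], [-0.001, 0.0, -1.0]]
ft_force: [-1.7, 1.1, 6.5]
grip_width: 0.0412
gripper_force: 102.2
```

Contact felt (6.5 N up). Releasing and rising.

Call:
{"op": "move_arm", "data": {"plan": [[0,0,0,0,0,0,0.4],[0,0,0,0,0,0,0.4],[0,0,0,0,0,0,0.4],[0,0,0,0,0,-1,0.4],[0,0,0,0,0,-3,0.4]]}}

```text
time_s: 15.9
position: [0.4803, 0.191, 0.033]
tool_rot: [[-0.991, 0.132, -0.003], [0.132, 0.991, -0.0], [0.002, -0.001, -1.0]]
ft_force: [-0.6, -0.0, 0.2]
grip_width: 0.0599
gripper_force: 0.0
```

Call:
{"op": "move_arm", "data": {"plan": [[0,0,0,0,0,-4,0.4],[0,0,0,0,0,-8,0.4],[0,0,0,2,0,-12,0.4],[0,0,0,4,0,-15,0.4],[0,0,0,4,0,-15,0.4]]}}

```text
time_s: 16.4
position: [0.4408, 0.1971, 0.1876]
tool_rot: [[-0.991, 0.13, 0.007], [0.13, 0.991, 0.001], [-0.007, 0.002, -1.0]]
ft_force: [0.3, 0.1, 0.3]
grip_width: 0.0595
gripper_force: 0.0
```

```bash
python3 - <<'E'
from fit import *
np.set_printoptions(precision=4,suppress=True)
W=env.get_image("wrist");S=env.get_image("side")
save(W,"w5.png");save(S,"s5.png",(230,110,390,270),3)
cv2.imwrite("pics/c5.png",np.hstack([cv2.resize(cv2.imread("pics/s5.png"),(340,340)),cv2.resize(cv2.imread("pics/w5.png")[:,120:],(442,340))]))
q=[.5445,.2754,-.1317]
for i in env.tip_of("fresh_waisted",W): 
    X=atz(W,i["pixel"],.004); d=X[:2]-place(q,(0,-.0915,0))[:2]; c,s=np.cos(q[2]),np.sin(q[2]); print(i["conf"],i["pixel"],X,"in bay",[c*d[0]+s*d[1],-s*d[0]+c*d[1]])
s=env.observe(); print(s["time_s"],s["ft_force"],s["grip_width"])
E
```

```text
0.96 [321.6, 242.6] [0.5204 0.1865 0.004 ] in bay [np.float64(-0.01216588018721559), np.float64(0.0001716469272617896)]
16.55 [ 0.7425 -0.1444  0.3762] 0.06001750080730303
```

View pics/c5.png

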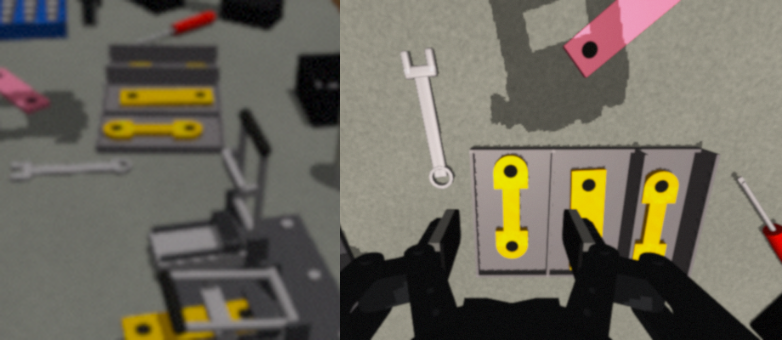

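```bash
python3 - <<'E'
from fit import *
np.set_printoptions(precision=4,suppress=True)
W=env.get_image("wrist")
m=cv2.inRange(cv2.cvtColor(W["color"],cv2.COLOR_RGB2HSV),(20,140,90),(35,255,255))
n,l,s,c=cv2.connectedComponentsWithStats(m)
for i in range(1,n):
    if s[i,4]>150: print(s[i],c[i])
g=cv2.cvtColor(W["color"],cv2.COLOR_RGB2GRAY)
print(g[165:190,290].tolist(), g[305:335,290].tolist())
print([(r,atz(W,(321,r),.014)[0]) for r in (175,180,183,305,310)],[(r,atz(W,(321,r),.018)[0],atz(W,(321,r),.004)[0]) for r in (174,177,180,316,319,322)])
E
```

```text
[ 301  183   42  125 3474] [322.2585 244.1108]
[ 393  200   44   84 2395] [415.6969 232.7282]
[ 468  202   55  105 2840] [495.6419 250.4085]
[157, 153, 150, 150, 150, 148, 147, 130, 102, 76, 54, 53, 80, 126, 154, 162, 162, 161, 161, 163, 162, 160, 160, 161, 159] [139, 140, 139, 139, 141, 141, 138, 138, 140, 140, 138, 137, 137, 138, 134, 117, 92, 64, 45, 37, 38, 53, 86, 115, 136, 138, 134, 137, 141, 145]
[(175, np.float64(0.4365504679378828)), (180, np.float64(0.4417953273054407)), (183, np.float64(0.44496719165918375)), (305, np.float64(0.5921323826312187)), (310, np.float64(0.5990321230676492))] [(174, np.float64(0.4346049589445156), np.float64(0.4377644760238462)), (177, np.float64(0.43769925275775823), np.float64(0.44099960789592774)), (180, np.float64(0.44081189069476473), np.float64(0.4442539188321305)), (316, np.float64(0.6043061880879904), np.float64(0.6151897265879313)), (319, np.float64(0.6084868553328092), np.float64(0.6195606786262922)), (322, np.float64(0.6126963520384869), np.float64(0.623961772310311))]
```

The plate lies flat in the empty bay, about 11 mm toward the front (limit 22) and about 0 mm across, and the gripper is clear. Handing in.

```bash
python3 -c "
from rig import env
print(env.close_job())"
```

```text
the job is handed in; nothing more can be done
None
```

The job is handed in at about 17 s of the 58 s limit, and the judge returned no verdict: the fresh waisted plate lies flat in the tray's empty bay, about 11 mm off centre along (limit 22) and about 0 mm across, with the left bar swung back to about 80°, the right bar shut and nothing else seen to move.

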